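Tip a slide box out of the packed rack and stand it in the carrier tray

TASK

Take the slide box with the card holder on its top out of the packed row: tip it forward by its top until it lies by itself against the rack's flared front lip, let go of it there, and only then grip it and lift it out. Stand it upright on the floor of the aluminium carrier tray, along the tray, and let go. Leave the other boxes standing in their places and do not disturb the things on the bench.

Things in the scene. Friction and masses are not known exactly. Their poses are not given: they have to be found in the camera images.
- carded_center (a point): The box to move: the slide box with a raised card holder (66 x 30 mm steel frame, 3 mm high, not felt) on its top. Rigid, standing, 92 mm deep (its x, to the rear of the rack), 38 mm thick (its y, along the row), 160 mm high (z up), about 0.3 kg evenly spread. This point is its centre, 80 mm above its underside. It may stand at any of the five places of the row.
- rack: Fixed rack; five boxes in a row along its y, 40 mm pitch, 2 mm gaps. Origin: on the bench below the middle of the line where flared lip meets floor; x to the rear, z up. Floor z = 12 mm, box fronts at x = 1 to 5 mm, tops z = 172 mm. Low end panels at y = +-104 mm, to z = 92 mm; rear stop x = 99 to 103 mm, to z = 82 mm. Above it, the space behind the boxes is open to posts at x = 164 mm.
- lip (a point): Middle of the foot of the rack's flared front lip (rack x = 0, z = 12 mm). The lip, 204 mm wide, 95 mm long, leans outward (rack -x) 42 degrees from vertical. A box tipped forward by its top pivots here on its lower front edge, passes its balance at 30 degrees, then falls by itself and stays against the lip at about 42 degrees; let go before, it falls back.
- shelf_edge (a point): Middle of the lower front edge of the white board over the rack's rear (rack x = 106, z = 222 mm). The board: x = 106 to 190, y = +-115, z = 222 to 252 mm. It leaves no room for an upright tool behind the boxes; fingers that lean in from the front, pointing down and to the rear 30 to 45 degrees from vertical, reach behind a box's top rear edge below it.
- tray: Fixed shallow aluminium carrier tray on the bench, outside 126 mm (its x) x 74 mm (its y) x 13 mm high, walls and floor 4 mm thick; origin at the centre of its underside, z up. The box goes in standing upright on the tray floor (z = 4 mm), its 92 mm depth along the tray's x, either way round.
- plain1_center (a point): One of the four slide boxes with a plain top, otherwise like the box with the card holder (same size, mass and material). This point is its centre, half-way up; axes as for that box.
- plain2_center (a point): One of the four slide boxes with a plain top, otherwise like the box with the card holder (same size, mass and material). This point is its centre, half-way up; axes as for that box.
- plain3_center (a point): One of the four slide boxes with a plain top, otherwise like the box with the card holder (same size, mass and material). This point is its centre, half-way up; axes as for that box.
- plain4_center (a point): One of the four slide boxes with a plain top, otherwise like the box with the card holder (same size, mass and material). This point is its centre, half-way up; axes as for that box.
- oil_mid (a point): Loose dropper bottle, 36 mm across, 75 mm high, standing; this point is half-way up. Bystander.
- dish_mid (a point): Loose closed petri dish, 92 mm across, 18 mm high; this point is half-way up. Bystander.
- mailer_mid (a point): Loose flat white slide mailer, 85 x 35 x 12 mm; this point is its centre. Bystander.
Not all that is in view belongs to the job. What is shaped like the part that bears plain1_center but blue or brown is not meant. What is shaped like the tray but green is not meant.

How it is judged:
On the way, in this order (a step that is already met when the one before it is completed fails the run):
1. the box with the card holder lies tipped forward against the flared lip by itself (36 to 50 degrees), its foot still in the rack, not touched by the robot (angle between carded_center's own z axis and vertical between 0.63 and 0.87 rad and angle between the y axis of carded_center and the y axis of rack, either way round below 0.2 rad and z of carded_center in the frame of rack between 0.075 and 0.12 m and x of carded_center in the frame of rack between -0.05 and 0.01 m and contact force between carded and the fingers below 0.05 N and contact force between carded and the arm below 0.05 N), for 0.2 s.
2. the box is lifted clear of the rack (height (world z) of carded_center above 0.15 m and contact force between carded and the fingers above 0.5 N and contact force between carded and rack below 0.05 N), for 0.1 s.
At the end, for the whole second after the job is handed in: The carded box stands upright (4.5 deg) and released on the tray floor, centre within 22 mm of the tray centre, depth along the tray within 17 deg; other boxes upright (5.7 deg) and within 15 mm, bottle, dish and mailer within 30 mm of where they were (z of carded_center in the frame of tray between 0.078 and 0.088 m and angle between carded_center's own z axis and vertical below 0.08 rad and horizontal distance between carded_center and tray below 0.022 m and angle between the x axis of carded_center and the x axis of tray, either way round below 0.3 rad and linear speed of carded below 0.02 m/s and angle between each of plain1_center, plain2_center, plain3_center, plain4_center's own z axis and vertical below 0.1 rad and distance of each of plain1_center, plain2_center, plain3_center, plain4_center from where it was at the start of the episode below 0.015 m and distance of each of oil_mid, dish_mid, mailer_mid from where it was at the start of the episode below 0.03 m); the robot touches nothing.
It fails at once if another slide box is tipped more than 17 degrees or lifted or pushed more than 30 mm away (angle between any of plain1_center, plain2_center, plain3_center, plain4_center's own z axis and vertical above 0.3 rad or distance of any of plain1_center, plain2_center, plain3_center, plain4_center from where it was at the start of the episode above 0.03 m).
It fails at once if the bottle, dish or mailer is knocked away (more than 30 mm) (distance of any of oil_mid, dish_mid, mailer_mid from where it was at the start of the episode above 0.03 m).
It also fails if it takes over 61 s, if anything falls off the work surface, if the arm or the gripper's body presses on something with over 40 N, if the wrist force passes 120 N, or if a joint passes its speed limit or range.

ROBOT

A 6-joint arm with a two-finger parallel gripper is mounted at the origin on the work surface. World frame = base frame: x ahead of the robot, y to its left, z up, the work surface at z = 0. Lengths are in m, angles in rad, forces in N, time in s.
With the tool pointing down it reaches from about 0.275 to 0.825 m from the base axis. Payload 4.9 kg.
Tool frame: the origin (TCP) lies midway between the tips of the shut fingers; the grasp point (between the pads) lies 19 mm behind it (grip_point_offset is the distance from the TCP to the grasp point, in m); z points along the fingers, x is the direction in which the jaws open and shut, and the axes are right-handed (so a half turn about z gives the same grasp; the last joint's range is limited). The gripper opens to 85 mm and grips with 20 to 120 N. Pads are 22 mm wide; open, the fingers measure 114 mm over their backs; the gripper's body (76 mm by 85 mm) begins 54 mm behind the grasp point. The pads swing forward as they close: fully open they stand 13 mm farther back than shut.
Start: joints at [1.042, 0.326, -0.193, 1.052, 0, 1.437], TCP at [0.212, 0.508, 0.231] pointing down, gripper open.
Joint ranges: [-2.65, 2.65], [-0.97, 1.79], [-1.3, 1.35], [-1.93, 2.1], [-1.47, 1.37], [-3.14, 3.14]. Speed limits (rad/s): [2.57, 2.57, 3.14, 3.14, 3.14, 3.14].

INTERFACE

Orientations are given as a rotation vector (axis times angle).
In Python, from cell import * gives the robot as it stands. Calls block until the motion is done:
- movep(position, orientation): joint-space move of the TCP to a pose.
- move_l(position, velocity=0.15, rot=None, until_force=None): straight line of the TCP; rot=None keeps the orientation; velocity is the mean speed in m/s. With until_force (N) it stops when the force on the tool has changed by that much, and returns True; else False.
- set_joints(angles): joint-space move.
- let_go() and grab(newtons=None): open the fingers fully, or close them until they stop; newtons is the grip in N (None keeps the last).
- sleep(seconds).
- ik(position, orientation): joint angles nearest the present ones, or None.
- get_state(): the state.
- grab_frame(name): name is "scene" or "top" or "wrist"; returns a dict with "img" (400x640x3 uint8, red, green, blue), "fx", "fy", "cx", "cy" (pixels), "cam_to_world" (4x4, takes a point from camera to world coordinates); the wrist camera has in their place "T_tool_cam" (4x4, takes a point from camera to tool coordinates, whose origin is the TCP and whose axes are the tool frame's). Camera axes: x right, y down, z forward; pixel columns grow to the right and rows downward; lengths in m; the calibration is good to about 2 mm. A picture is of the moment at which its call begins: read the wrist's pose just before it. There is no depth.
A pose or a line that the arm cannot do raises MotionError and nothing moves.
- sign_off(): hands the job in, once; it reports no verdict.
Trained networks look in the newest picture that a camera, given by its name, has taken for a name from the list of things; names that differ only in an ending like _2 or _b are one class to them, and where a whole thing is asked for, a point or a joint stands for the part that bears it (a point fixed in the world has none). Each returns a list of dicts, best first, with "score" (0 to 1); they miss things now and then, are a little off and sometimes report something else, mostly with a low value. They report only what shows in the picture. A call takes as long as a camera call. They do not tell look-alikes from the thing itself.
- spot_in(camera, name): "centre" ([column, row] in pixels, amid what is visible of it).
- silhouettes(camera, name): "mask" (400x640 bool, what is visible of it) and "centre" ([column, row] in pixels, amid what is visible of it).
- tip_of(camera, name): "centre" ([column, row] in pixels: a listed point, or the origin of a listed thing).
The state is a dict: "clock": time; "q": joint angles; "joint_velocities": joint speeds; "tau": joint torques, N m; "position": TCP position; "eef_rot": TCP orientation; "contact_force": force on the tool from outside, world axes, zero at the start; "wrist_torque": the same for the moment, N m; "finger_gap": opening from 0.0 (shut) to 1.0 (fully open).
Only numpy, scipy, OpenCV 4.12 (cv2) and the standard library are available. Lean on these libraries where they do the work, as an engineer would, in place of code of your own. Each camera call takes 0.05 s, during which the arm holds its last target. There are 200 camera calls.

## Working session

There is one attempt and no reset: what is moved stays moved. The work goes in short steps, each a Python script; the robot and the scene stay as the last script left them, time stands still between calls to the robot, and variables do not carry over. Pictures are saved under pics/ and viewed, about 8 in all and at most 12, crops included, and the job is handed in when it is done.

```bash
ls; mkdir -p pics; python3 - <<'E'
from cell import *
import cv2,json
s=get_state();print(s['clock'],s['position'],s['eef_rot'],s['finger_gap'])
for c in ['scene','top']:
    f=grab_frame(c);cv2.imwrite(f'pics/{c}0.png',f['img'][:,:,::-1]);print(c,f['fx'],f['fy'],f['cx'],f['cy'],f['cam_to_world'])
    for n in ['carded_center','rack','lip','shelf_edge','tray','plain1_center','oil_mid','dish_mid','mailer_mid']:
        print(n,[(np.round(d['centre'],1).tolist(),round(d['score'],2)) for d in tip_of(c,n)[:6]] if 'np' in globals() else [(d['centre'],d['score']) for d in tip_of(c,n)[:6]])
E
```

```text
pics
0.0 [0.21122987 0.50718413 0.2305059 ] [ 2.61334638e+00  1.74220822e+00 -2.44326629e-03] 1.0006909494588134
scene 509.31708262247906 509.31708262247906 313.9168002122413 199.32999860812558 [[ 0.84791333  0.26273681 -0.46044799  1.11810715]
 [ 0.52966395 -0.45645671  0.71491494 -1.04170881]
 [-0.0223401  -0.85006861 -0.52619794  0.81288528]
 [ 0.          0.          0.          1.        ]]
carded_center [([381.1, 175.1], 0.67)]
rack [([368.8, 202.8], 0.81), ([383.3, 175.7], 0.53)]
lip [([369.6, 200.2], 0.76)]
shelf_edge [([392.2, 125.6], 0.55)]
tray [([279.3, 272.7], 0.91), ([204.6, 303.2], 0.57)]
plain1_center [([369.1, 167.3], 0.93), ([331.8, 153.4], 0.71), ([301.7, 184.8], 0.57)]
oil_mid [([374.1, 261.8], 0.65), ([394.1, 179.0], 0.58)]
dish_mid [([258.0, 231.3], 0.89), ([392.7, 127.3], 0.21)]
mailer_mid [([335.1, 325.6], 0.56)]
top 496.3603249500399 496.3603249500399 323.5911940227632 194.1050756680929 [[ 0.01837261 -0.98996662  0.1401019   0.37219603]
 [-0.99981633 -0.01742648  0.007977   -0.12541235]
 [-0.00545548 -0.14022272 -0.99010496  1.41887746]
 [ 0.          0.          0.          1.        ]]
carded_center [([222.4, 184.7], 0.84)]
rack [([247.2, 195.5], 0.97)]
lip [([243.9, 190.1], 0.59)]
shelf_edge [([192.5, 174.4], 0.97)]
tray [([440.2, 244.9], 0.88), ([380.2, 211.3], 0.85)]
plain1_center [([195.6, 259.2], 0.94), ([274.1, 257.8], 0.9), ([225.3, 170.8], 0.67)]
oil_mid [([337.5, 147.4], 0.6)]
dish_mid [([345.4, 264.0], 0.85)]
mailer_mid [([411.1, 143.7], 0.61)]
```

View pics/scene0.png

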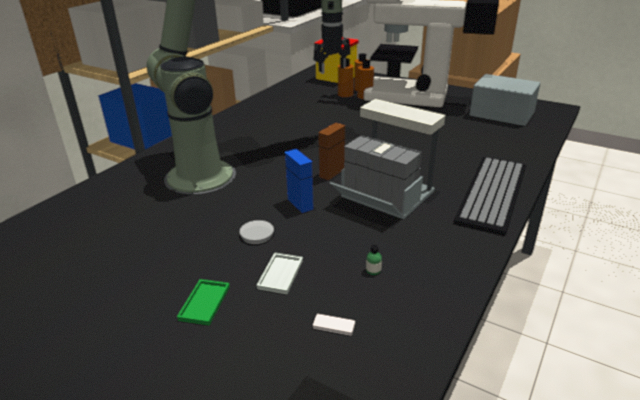

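View pics/top0.png

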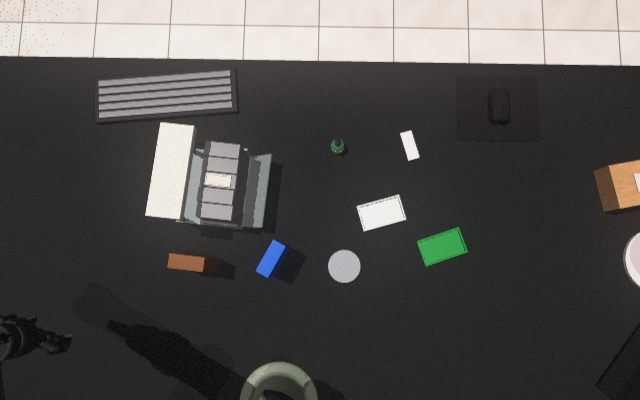

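The row stands in the rack at top-image columns 200–245, rows 142–222, with the card holder on the middle box at (220,181). The aluminium tray is at (381,213), and the blue and brown boxes and green tray are decoys. Next I'll zoom in and measure.

```bash
cat > h.py <<'E'
from cell import *
import numpy as np, cv2
def ray(f,uv,z):
    T=np.array(f['cam_to_world']);d=T[:3,:3]@np.array([(uv[0]-f['cx'])/f['fx'],(uv[1]-f['cy'])/f['fy'],1.])
    return T[:3,3]+d*(z-T[2,3])/d[2]
def proj(f,P):
    T=np.array(f['cam_to_world']);p=(np.atleast_2d(P)-T[:3,3])@T[:3,:3]
    return np.c_[p[:,0]/p[:,2]*f['fx']+f['cx'],p[:,1]/p[:,2]*f['fy']+f['cy']]
def rect(f,mask,z):
    c=max(cv2.findContours(mask.astype(np.uint8),0,1)[0],key=cv2.contourArea)[:,0]
    w=np.array([ray(f,p,z)[:2] for p in c]); return cv2.minAreaRect((w*1000).astype(np.float32)), cv2.contourArea(c)
E
python3 - <<'E'
from h import *
f=grab_frame('top');im=f['img']
for n,z in [('tray',.013),('plain1_center',.172),('carded_center',.172),('dish_mid',.018),('mailer_mid',.012),('oil_mid',.04)]:
    for d in silhouettes('top',n)[:6]:
        print(n,round(d['score'],2),np.round(d['centre']),rect(f,d['mask'],z), ray(f,d['centre'],z).round(3), im[d['mask']].mean(0).round())
g=grab_frame('scene')
for n,z in [('tray',.013),('carded_center',.172)]:
    for d in silhouettes('scene',n)[:3]:
        print('scene',n,round(d['score'],2),np.round(d['centre']),rect(g,d['mask'],z))
a=cv2.resize(im[115:240,140:285],None,fx=4,fy=4,interpolation=cv2.INTER_CUBIC)
cv2.imwrite('pics/c1.png',a[:,:,::-1])
b=cv2.resize(g['img'][95:225,320:455],None,fx=4.4,fy=4.4,interpolation=cv2.INTER_CUBIC)
cv2.imwrite('pics/c2.png',b[:,:,::-1])
E
```

```text
tray 0.84 [438. 245.] (((427.60162353515625, -448.2218933105469), (72.91751861572266, 128.1916961669922), 19.169626235961914), 1088.5) [ 0.432 -0.44   0.013] [ 61. 159.  80.]
tray 0.75 [379. 211.] (((519.4630737304688, -277.6006774902344), (73.58013916015625, 126.96114349365234), 16.50283432006836), 1062.0) [ 0.527 -0.273  0.013] [231. 230. 230.]
plain1_center 0.96 [273. 260.] (((381.6854248046875, 9.652496337890625), (52.49857711791992, 93.0567855834961), 63.73720169067383), 715.5) [0.379 0.009 0.172] [ 54.  92. 175.]
plain1_center 0.67 [219. 195.] (((536.5208740234375, 146.35098266601562), (122.69232940673828, 47.41783905029297), 78.93560791015625), 666.0) [0.541 0.15  0.172] [135. 131. 131.]
carded_center 0.61 [223. 183.] (((575.2652587890625, 140.26385498046875), (121.55717468261719, 45.79399108886719), 76.59619140625), 616.5) [0.572 0.141 0.172] [160. 156. 152.]
dish_mid 0.65 [345. 268.] (((368.58514404296875, -174.0207061767578), (88.32181549072266, 88.19066619873047), 64.21849822998047), 780.5) [ 0.362 -0.177  0.018] [183. 181. 185.]
dish_mid 0.41 [382. 210.] (((519.7872314453
[... 364 characters left out ...]
3971252441406), (43.68431091308594, 34.16718673706055), 0.9328280687332153), 148.5) [ 0.706 -0.146  0.04 ] [61. 79. 62.]
scene tray 0.96 [205. 303.] (((432.91998291015625, -450.62664794921875), (84.94479370117188, 141.0547637939453), 20.131303787231445), 1470.0)
scene tray 0.73 [282. 272.] (((524.1942138671875, -281.65240478515625), (80.52389526367188, 141.769287109375), 17.908554077148438), 1163.5)
scene carded_center 0.67 [376. 169.] (((610.7403564453125, 50.182464599609375), (64.5041732788086, 312.50921630859375), 16.909107208251953), 639.0)
scene carded_center 0.48 [402. 126.] (((601.1749877929688, 186.09503173828125), (272.12164306640625, 727.8353271484375), 19.135944366455078), 3139.0)
```

View pics/c1.png

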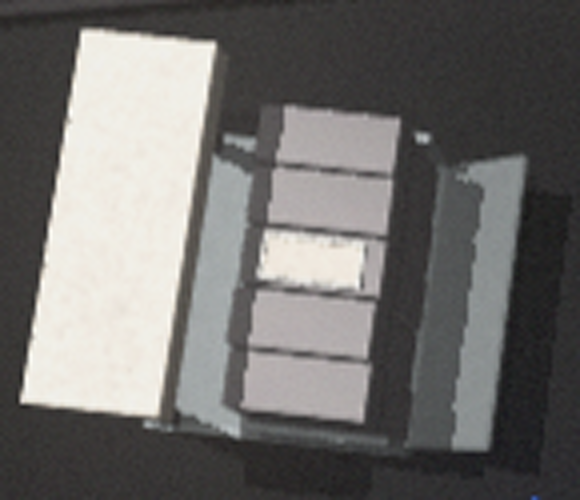

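View pics/c2.png

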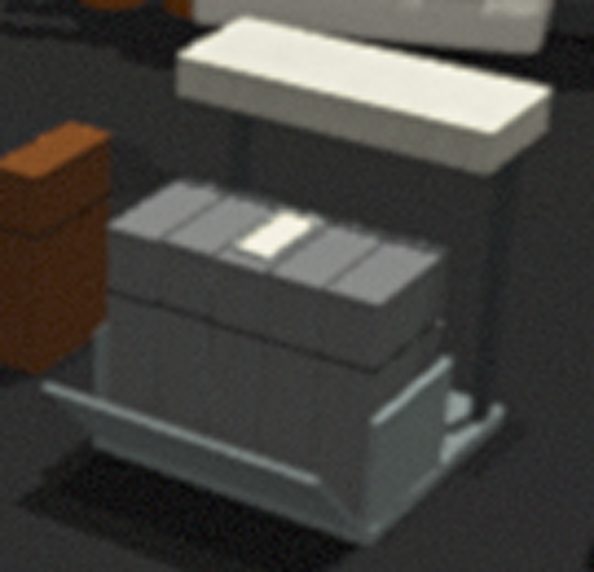

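The carded box is in the middle place, with the holder at about (218,181) in the top image. The crop corners are clear enough to fit the rack pose from both cameras.

```bash
python3 - <<'E'
from h import *
from scipy.optimize import least_squares
f=grab_frame('top');g=grab_frame('scene')
D=.003
obs=[]
def T(u,v,p): obs.append((f,(u/4+140-.4,v/4+115-.4),p))
def S(u,v,p): obs.append((g,(u/4.4+320-.4,v/4.4+95-.4),p))
# rack frame; rack +y ~ -world x: image-left in scene, image-bottom in top
T(80,29,(.19,-.115,.252));T(217,42,(.106,-.115,.252));T(160,417,(.106,.115,.252));T(20,403,(.19,.115,.252))
T(401,117,(D,-.099,.172));T(363,422,(D,.099,.172));T(226,408,(D+.092,.099,.172));T(262,105,(D+.092,-.099,.172))
T(527,155,(-.0636,-.102,.0826));T(490,451,(-.0636,.102,.0826))
S(178,62,(.106,.115,.252));S(178,95,(.106,.115,.222));S(490,132,(.106,-.115,.252));S(485,175,(.106,-.115,.222));S(250,17,(.19,.115,.252));S(550,92,(.19,-.115,.252))
S(108,232,(D,.099,.172));S(375,303,(D,-.099,.172));S(445,250,(D+.092,-.099,.172));S(180,182,(D+.092,.099,.172))
S(42,388,(-.0636,.102,.0826));S(318,485,(-.0636,-.102,.0826))
def w(q,p):
    c,s=np.cos(q[2]),np.sin(q[2]); return np.array([q[0]+c*p[0]-s*p[1],q[1]+s*p[0]+c*p[1],p[2]])
for sel in (obs,[o for o in obs if o[0] is f],[o for o in obs if o[0] is g]):
    F=lambda q:np.concatenate([proj(a,w(q,p))[0]-uv for a,uv,p in sel])
    r=least_squares(F,[.58,.12,1.57],loss='soft_l1');print(r.x);print(F(r.x).reshape(-1,2).round(1).tolist())
E
```

```text
[0.5762866  0.10615446 1.48096628]
[[0.2, -0.1], [0.1, 0.2], [0.3, 0.5], [0.2, 0.1], [1.0, 0.2], [0.2, 0.1], [-1.7, -0.3], [0.4, -0.5], [-0.9, -0.1], [-0.9, -0.4], [-0.7, -1.3], [-1.0, 0.8], [0.2, 0.6], [0.2, 1.0], [-2.1, 0.4], [-0.1, -0.3], [-0.3, -1.2], [0.5, 1.0], [0.5, 0.4], [0.7, -1.0], [0.5, -0.5], [-0.1, -0.7]]
[0.57637675 0.10611836 1.48292725]
[[0.1, -0.0], [0.0, 0.2], [0.4, 0.5], [0.3, 0.3], [0.9, 0.1], [0.3, 0.1], [-1.6, -0.2], [0.3, -0.5], [-0.9, -0.1], [-0.8, -0.5]]
[0.57607929 0.10619831 1.47545765]
[[-0.5, -1.3], [-0.7, 0.7], [0.2, 0.7], [0.2, 1.1], [-1.8, 0.4], [0.1, -0.2], [-0.3, -1.3], [0.3, 1.1], [0.5, 0.5], [0.9, -1.0], [0.4, -0.6], [-0.3, -0.7]]
```

```bash
cat >> h.py <<'E'
from scipy.spatial.transform import Rotation as R
RK=np.array([.5763,.1062]); YAW=1.4815
def W(x,z,y=0.):
    c,s=np.cos(YAW),np.sin(YAW); return np.array([RK[0]+c*x-s*y,RK[1]+s*x+c*y,z])
def orient(lean,yaw=YAW,sg=1):
    l=np.radians(lean);c,s=np.cos(yaw),np.sin(yaw)
    z=np.array([c*np.sin(l),s*np.sin(l),-np.cos(l)]);x=sg*np.array([-s,c,0])
    return R.from_matrix(np.c_[x,np.cross(z,x),z]).as_rotvec()
L=np.radians(45);AX=np.array([np.sin(L),-np.cos(L)]);PP=np.array([np.cos(L),np.sin(L)])
def hook(phi,e,gap,front=.003):   # TCP when box tipped phi deg
    a=np.radians(phi);fx=front if phi==0 else 0.
    E=np.array([fx+.092*np.cos(a)-.16*np.sin(a),.012+.092*np.sin(a)+.16*np.cos(a)])
    return W(*(E+e*AX+(.011+gap)*PP))
def grip(back=0.,depth=.035,phi=42):   # TCP along tipped box's axis; back = retreat
    a=np.radians(phi);s=.16-depth-.019+back
    return W(.046*np.cos(a)-s*np.sin(a),.012+.046*np.sin(a)+s*np.cos(a))
TR=np.array([.5200,-.2780]);TY=np.radians(106.5)
E
python3 - <<'E'
from h import *
for sg in (1,-1):
    print('sg',sg)
    for n,p,o in [('app',hook(0,-.15,.005),orient(45,sg=sg)),('h0',hook(0,.018,.005),orient(45,sg=sg)),('h36',hook(36,.018,0),orient(45,sg=sg)),
      ('gapp',grip(.12),orient(42,sg=sg)),('g',grip(),orient(42,sg=sg)),('glift',grip()+[0,0,.15],orient(42,sg=sg)),
      ('tray',[*TR,.11],orient(0,TY,sg)),('trayup',[*TR,.3],orient(0,TY,sg))]:
        q=ik(p,o);print(n,p.round(3) if hasattr(p,'round') else p,None if q is None else np.round(q,2))
E
```

```text
sg 1
app [0.576 0.106 0.289] [-0.32  0.43 -0.13  1.24  0.76 -1.89]
h0 [0.587 0.225 0.171] [-0.11  0.5  -0.34  0.75  0.79 -1.6 ]
h36 [0.576 0.107 0.191] [-0.32  0.52 -0.25  1.02  0.76 -1.89]
gapp [ 0.566 -0.01   0.211] [-0.5   0.55 -0.13  1.24  0.66 -2.1 ]
g [0.573 0.07  0.122] [-0.36  0.6  -0.29  0.92  0.7  -1.93]
glift [0.573 0.07  0.272] [-0.36  0.44 -0.12  1.24  0.7  -1.93]
tray [np.float64(0.52), np.float64(-0.278), 0.11] [-0.62  0.5  -0.25  0.82  0.   -2.47]
trayup [np.float64(0.52), np.float64(-0.278), 0.3] [-0.62  0.37  0.04  1.25  0.   -2.47]
sg -1
app [0.576 0.106 0.289] [-0.32  0.43 -0.13  1.24  0.76  1.25]
h0 [0.587 0.225 0.171] [-0.11  0.5  -0.34  0.75  0.79  1.54]
h36 [0.576 0.107 0.191] [-0.32  0.52 -0.25  1.02  0.76  1.25]
gapp [ 0.566 -0.01   0.211] [-0.5   0.55 -0.13  1.24  0.66  1.05]
g [0.573 0.07  0.122] [-0.36  0.6  -0.29  0.92  0.7   1.21]
glift [0.573 0.07  0.272] [-0.36  0.44 -0.12  1.24  0.7   1.21]
tray [np.float64(0.52), np.float64(-0.278), 0.11] [-0.62  0.5  -0.25  0.82  0.    0.67]
trayup [np.float64(0.52), np.float64(-0.278), 0.3] [-0.62  0.37  0.04  1.25  0.    0.67]
```

```bash
python3 - <<'E'
from h import *
p=get_state()['position'];o=orient(45,sg=-1)
move_l([p[0],p[1],.42],velocity=.3)
a=hook(0,-.12,.005)
movep(a+[0,0,.12],o); move_l(a,velocity=.25); grab(20)
s=get_state();print(s['clock'],s['position'],a,s['contact_force'],s['finger_gap'])
f=grab_frame('wrist');im=f['img'].copy()
Rt=R.from_rotvec(s['eef_rot']).as_matrix();T=np.eye(4);T[:3,:3]=Rt;T[:3,3]=s['position'];f['cam_to_world']=T@np.array(f['T_tool_cam'])
for y in (-.099,-.019,.019,.099):
  for x in (.003,.095):
    u=proj(f,W(x,.172,y))[0].astype(int);cv2.circle(im,tuple(int(k) for k in u),3,(255,0,0),1)
print(f['T_tool_cam'])
cv2.imwrite('pics/w1.png',im[:,:,::-1])
E
```

```text
5.7167 [0.5781777  0.12756342 0.26813652] [0.57821383 0.12757539 0.26816652] [0.1069393  0.84869725 0.06333162] 0.0015746632996855743
[[ 9.99999242e-01 -1.19691033e-03 -2.90331100e-04  5.53170186e-04]
 [ 1.23069465e-03  9.61954291e-01  2.73207665e-01 -6.79880253e-02]
 [-4.77198299e-05 -2.73207815e-01  9.61955034e-01 -1.42502573e-01]
 [ 0.00000000e+00  0.00000000e+00  0.00000000e+00  1.00000000e+00]]
```

View pics/w1.png

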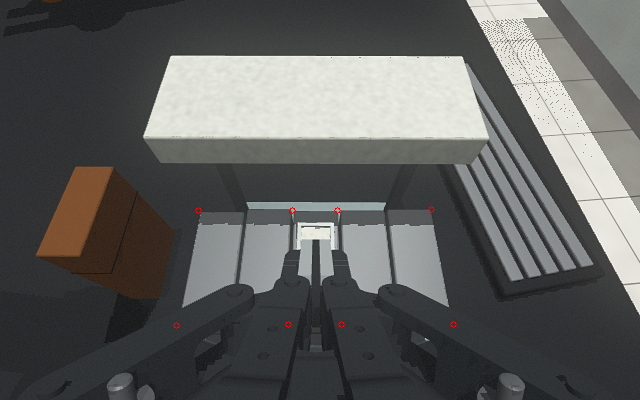

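The wrist picture confirms the fit: the projected rear corners at (293,211) and (337,211) lie on the box gaps, and the fingers at columns 282–350 are centred on the holder. Now I'll hook the box and tip it.

```bash
python3 - <<'E'
from h import *
F=lambda:(round(get_state()['clock'],1),get_state()['contact_force'].round(1) if hasattr(get_state()['contact_force'],'round') else get_state()['contact_force'])
print(move_l(hook(0,.018,.005),velocity=.08,until_force=10),F())
for ph in (0,5,10,15,20,25,30,35):
    hit=move_l(hook(ph,.018,0),velocity=.06,until_force=35);print(ph,hit,F(),np.round(get_state()['position']-hook(ph,.018,0),3))
    if hit: break
f=grab_frame('scene');cv2.imwrite('pics/s2.png',cv2.resize(f['img'][60:260,270:490],None,fx=3,fy=3)[:,:,::-1])
E
```

```text
False (7.6, array([ 0.3, -0.1, -0.2]))
0 False (7.9, array([0.1, 3. , 3.9])) [0.001 0.    0.001]
5 False (8.4, array([0.6, 3.6, 7.1])) [0.001 0.    0.002]
10 False (8.8, array([-0.1,  2.5,  7.4])) [0.001 0.    0.002]
15 False (9.2, array([-0.7,  1.8,  6.7])) [ 0.001 -0.     0.001]
20 False (9.6, array([0.1, 1.1, 6.6])) [ 0.001 -0.     0.001]
25 False (10.0, array([ 0.1, -0.1, -0.1])) [-0.    -0.001 -0.001]
30 False (10.4, array([-0.4,  0.8,  0.5])) [ 0. -0. -0.]
35 False (10.9, array([-0. , -0.8,  0.3])) [ 0. -0. -0.]
```

View pics/s2.png

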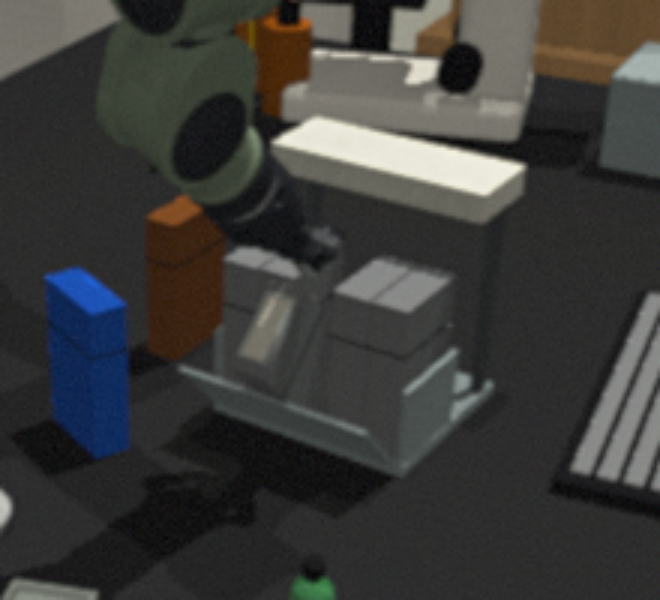

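The box with the holder, at (268,330) in the crop, lies tipped on the lip while its neighbours stand. I'll back off, check the tipped pose, then align for the grasp.

```bash
python3 - <<'E'
from h import *
move_l(hook(35,-.10,.012),velocity=.2)
let_go()
o=orient(42,sg=-1)
g=grip(.10); move_l(g,velocity=.2,rot=o)
s=get_state();print(s['clock'],s['position'],g)
f=grab_frame('wrist');T=np.eye(4);T[:3,:3]=R.from_rotvec(s['eef_rot']).as_matrix();T[:3,3]=s['position'];f['cam_to_world']=T@np.array(f['T_tool_cam'])
t=grab_frame('scene')
out=[]
for c in (f,t):
    im=c['img'].copy()
    for ph,col in ((39,(0,255,0)),(42,(255,0,0)),(45,(0,0,255))):
        a=np.radians(ph)
        P=[W(x*np.cos(a)-z*np.sin(a),.012+x*np.sin(a)+z*np.cos(a),y) for y in (-.019,.019) for x in (0,.092) for z in (.16,)]
        for u in proj(c,P): cv2.circle(im,tuple(int(round(k)) for k in u),2,col,-1 if c is f else 1)
    out.append(im)
b=cv2.resize(out[1][120:220,300:460],(640,400))
cv2.imwrite('pics/w3.png',cv2.resize(np.vstack([out[0],b]),(480,600),interpolation=cv2.INTER_AREA)[:,:,::-1])
E
```

```text
13.05 [0.56727489 0.00309429 0.19647146] [0.56705617 0.00295675 0.19586784]
```

View pics/w3.png

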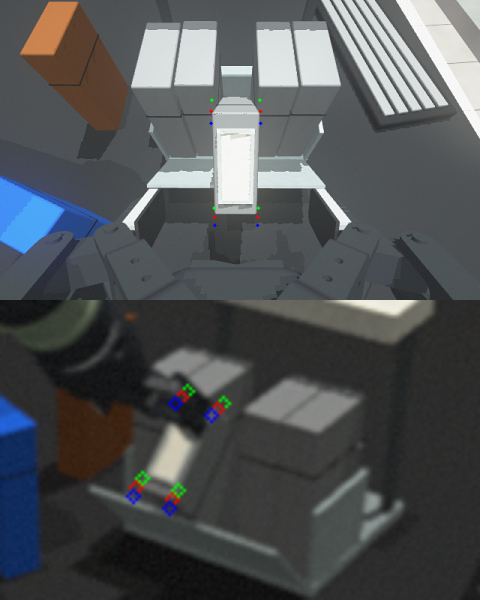

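The box lies at about 41–42° and centred, with its rear top corners at (213,112) and (259,112). Grasp and lift next.

```bash
python3 - <<'E'
from h import *
print(move_l(grip(),velocity=.1,until_force=10)); grab(60); sleep(.3)
s=get_state();print(s['clock'],s['finger_gap'],s['contact_force'],s['position']-grip())
g=grip()
move_l(g+[0,0,.19],velocity=.1)
s=get_state();print(s['clock'],s['finger_gap'],s['contact_force'])
move_l([*TR,.33],velocity=.12,rot=orient(0,TY,-1))
s=get_state();print(s['clock'],s['finger_gap'],s['contact_force'],s['position'])
c=grab_frame('scene')['img'];t=grab_frame('top')['img']
cv2.imwrite('pics/s4.png',np.hstack([cv2.resize(c[80:330,180:480],(480,400)),t[100:300,160:480][:, :]]if 0 else [cv2.resize(c[80:330,180:480],(480,400)),cv2.resize(t[110:310,160:320],(320,400))])[:,:,::-1])
E
```

```text
False
15.1 0.4385245207265309 [-1.96934478 -2.82860792  4.1617716 ] [ 0.000117   -0.00019958  0.00020645]
17.15 0.4361319199350969 [ 0.40656559 -0.03932447 -3.06417673]
20.2333 0.43962821020670523 [-0.71261639 -0.56039457 -3.07260003] [ 0.52003108 -0.27783421  0.3299496 ]
```

View pics/s4.png

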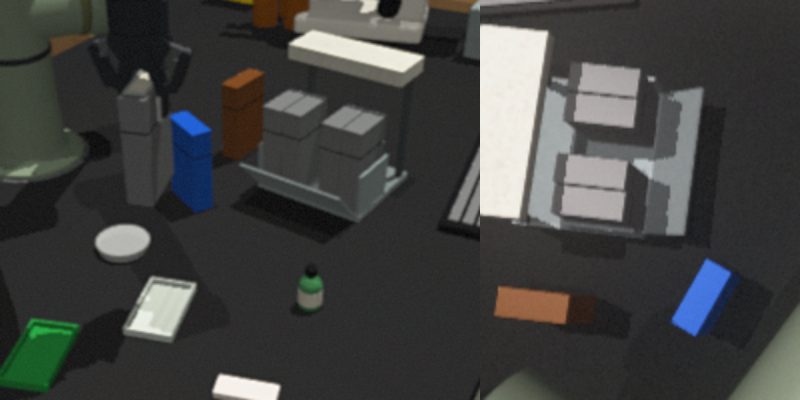

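The box is held (3 N load) and near upright, and the other four boxes stand. Lowering to contact, slowly.

```bash
python3 - <<'E'
from h import *
move_l([*TR,.135],velocity=.12)
hit=move_l([*TR,.100],velocity=.025,until_force=8)
s=get_state();print(hit,s['clock'],s['position'],s['contact_force'],s['wrist_torque'])
c=grab_frame('scene');im=c['img']
d=np.array([np.cos(TY),np.sin(TY)]);n=np.array([-d[1],d[0]])
out=im.copy()
for z in (.004,.164):
  for a in (-.046,.046):
    for b in (-.019,.019):
      u=proj(c,[*(TR+a*d+b*n),z])[0];cv2.circle(out,tuple(int(round(k)) for k in u),1,(255,0,0),-1)
w=grab_frame('top')['img']
cv2.imwrite('pics/s5.png',np.hstack([cv2.resize(out[170:320,220:340],(480,600)),cv2.resize(w[150:270,340:404],(320,600))])[:,:,::-1])
E
```

```text
True 22.9667 [ 0.51985619 -0.27776974  0.11431118] [-0.53475886  0.83876082  4.72980591] [2.11401214e-02 5.04485988e-05 1.43973671e-03]
```

View pics/s5.png

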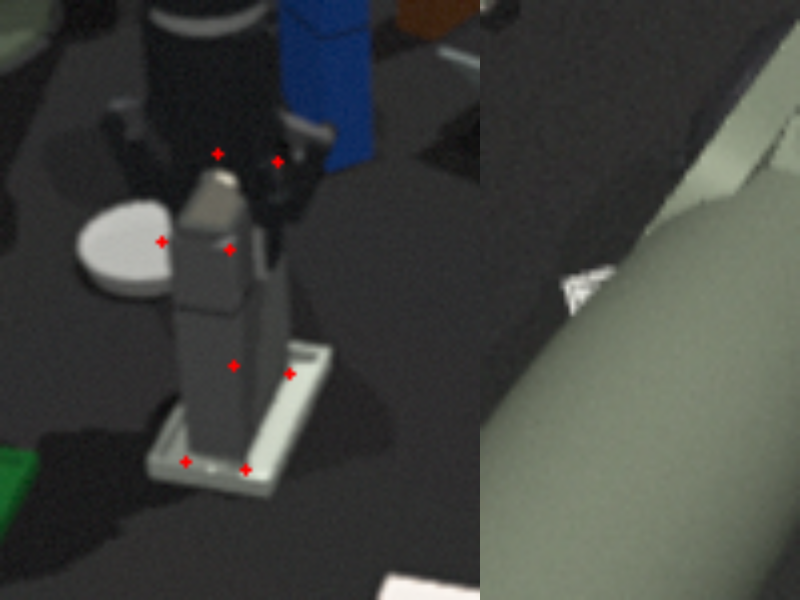

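The box is in the tray and first touched about 4 mm high, so it is tilted slightly. I'll press gently to seat it, release, retreat and check.

```bash
python3 - <<'E'
from h import *
grab(25)
hit=move_l([*TR,.1085],velocity=.02,until_force=20)
s=get_state();print(hit,s['clock'],s['position'],s['contact_force'],s['wrist_torque'])
let_go(); sleep(.3)
move_l([*TR,.30],velocity=.12)
q=get_state()['q'];q[0]+=.9; set_joints(q)   # clear the top view
s=get_state();print(s['clock'],s['position'],s['contact_force'])
c=grab_frame('scene');t=grab_frame('top')
d=np.array([np.cos(TY),np.sin(TY)]);n=np.array([-d[1],d[0]]);o=[]
for cam in (c,t):
  im=cam['img'].copy()
  for z in (.004,.164):
   for a in (-.046,.046):
    for b in (-.019,.019):
      u=proj(cam,[*(TR+a*d+b*n),z])[0];cv2.circle(im,tuple(int(round(k)) for k in u),1,(255,0,0),-1)
  o.append(im)
for nme,z in [('dish_mid',.018),('mailer_mid',.012),('oil_mid',.04)]:
    print(nme,[(round(x['score'],2),np.round(rect(t,x['mask'],z)[0][0],0)) for x in silhouettes('top',nme)[:2]])
cv2.imwrite('pics/s6.png',np.hstack([cv2.resize(o[0][170:320,220:340],(400,500)),cv2.resize(o[1][130:270,140:440][:, 200:300],(357,500))])[:,:,::-1])
cv2.imwrite('pics/t6.png',cv2.resize(t['img'][110:300,130:450],(640,380))[:,:,::-1])
E
```

```text
True 23.4917 [ 0.51995605 -0.27778237  0.11435375] [-0.84848906  1.36052385  4.97688995] [-0.04624612  0.2076491   0.0173956 ]
27.8917 [0.54109032 0.23345997 0.29914682] [-0.41351761  0.48710208 -0.30901886]
dish_mid [(0.91, array([ 368., -174.]))]
mailer_mid [(0.69, array([ 716., -359.]))]
oil_mid [(0.49, array([ 705., -151.])), (0.16, array([614., 207.]))]
```

View pics/s6.png

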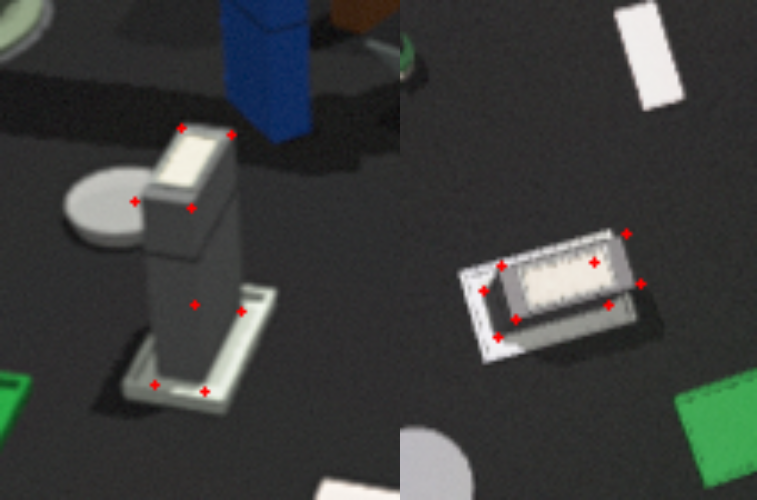

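View pics/t6.png

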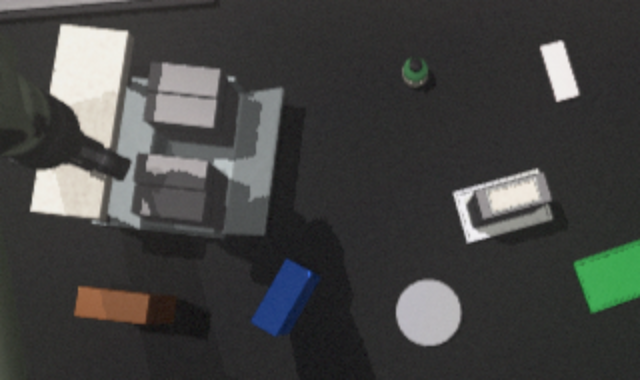

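The box stands in the tray and the bystanders haven't moved. In the scene view its corners are a few pixels off the expected ones, and contact came 4 mm high. I'll do a precise wrist-camera check for tilt before signing off.

```bash
python3 - <<'E'
from h import *
import pickle
def wr():
    s=get_state();f=grab_frame('wrist');T=np.eye(4);T[:3,:3]=R.from_rotvec(s['eef_rot']).as_matrix();T[:3,3]=s['position'];f['cam_to_world']=T@np.array(f['T_tool_cam']);return f
d=np.array([np.cos(TY),np.sin(TY)]);n=np.array([-d[1],d[0]])
def B(hx,hy,z): return [[*(TR+a*hx*d+b*hy*n),z] for a,b in((-1,-1),(-1,1),(1,1),(1,-1))]
al=np.arctan2(TR[1],TR[0]);rd=np.array([np.cos(al),np.sin(al)])
fr=[]
movep([*TR,.36],orient(0,TY,-1)); fr.append(wr())
p=[*(TR-.17*rd),.22]
try: move_l(p,velocity=.15,rot=orient(40,al,-1))
except MotionError as e: print(e); move_l([*(TR-.14*rd),.26],velocity=.15,rot=orient(30,al,-1))
fr.append(wr()); print(get_state()['clock'])
out=[]
for f in fr:
    im=f['img'].copy()
    im=cv2.resize(im,None,fx=2,fy=2,interpolation=cv2.INTER_CUBIC); allp=[]
    for q,col in ((B(.063,.037,.013),(0,255,0)),(B(.046,.019,.164),(255,0,0)),(B(.046,.019,.004),(0,0,255))):
        u=proj(f,q);allp.append(u);cv2.polylines(im,[np.round(u*2+.5).astype(int)],True,col,1)
    u=np.vstack(allp)*2;lo=np.maximum(u.min(0)-40,0).astype(int);hi=(u.max(0)+40).astype(int);print(u.round()/2)
    im=im[lo[1]:hi[1],lo[0]:hi[0]];k=min(400/im.shape[1],600/im.shape[0]);im=cv2.resize(im,None,fx=k,fy=k)
    z=np.zeros((600,400,3),np.uint8);z[:im.shape[0],:im.shape[1]]=im[:600,:400];out.append(z);print(lo,hi,k)
cv2.imwrite('pics/w7.png',np.hstack(out)[:,:,::-1]);pickle.dump(fr,open('fr.pkl','wb'))
E
```

```text
32.6667
[[339.  195.5]
 [291.5 195.5]
 [290.  112. ]
 [340.5 112. ]
 [332.  216.5]
 [297.5 216.5]
 [296.5 131. ]
 [333.5 131.5]
 [327.  183.5]
 [303.  183.5]
 [302.5 124. ]
 [328.  124. ]]
[539 184] [721 472] 2.0833333333333335
[[328.5 121.5]
 [369.  154.5]
 [298.5 218. ]
 [258.  179. ]
 [335.5  39. ]
 [367.   61. ]
 [290.  121. ]
 [258.5  94.5]
 [329.  140.5]
 [349.5 157.5]
 [299.  202. ]
 [278.5 182.5]]
[476  38] [778 476] 1.3245033112582782
```

View pics/w7.png

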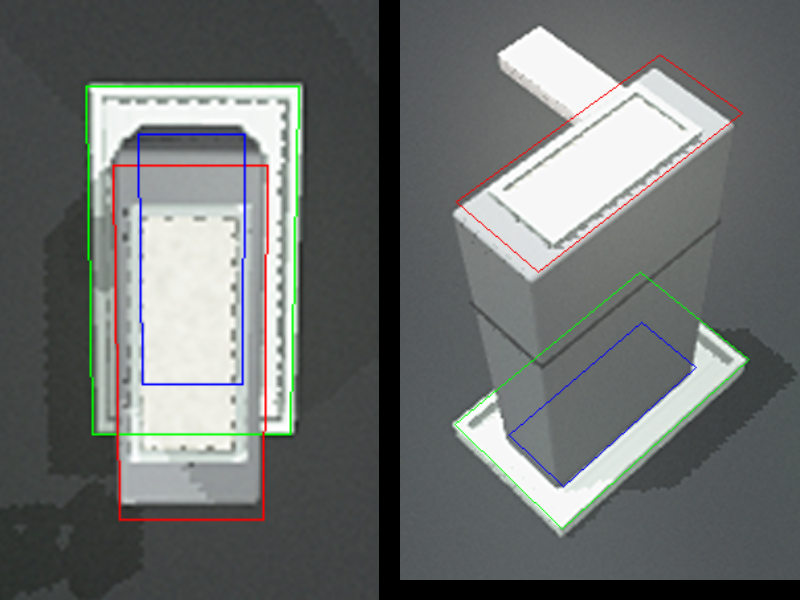

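The tray outline fits exactly, and the foot of the box fits its expected place. The top is about 4 mm off, so I'll fit the full pose from these corners.

```bash
python3 - <<'E'
from h import *
import pickle
from scipy.optimize import least_squares
fr=pickle.load(open('fr.pkl','rb'))
A=lambda u,v:(fr[0],((u/2.08333+539)/2-.25,(v/2.08333+184)/2-.25))
C=lambda u,v:(fr[1],(((u-400)/1.3245+476)/2-.25,(v/1.3245+38)/2-.25))
hx,hy=.046,.019
# order from B(): c0=(-,-) c1=(-,+) c2=(+,+) c3=(+,-); right view: c0 rear-up,c1 right,c2 front,c3 left
obs=[C(655,70)+((-hx,-hy,.08),),C(733,127)+((-hx,hy,.08),),C(535,278)+((hx,hy,.08),),C(455,213)+((hx,-hy,.08),),
C(697,367)+((-hx,hy,-.08),),C(563,487)+((hx,hy,-.08),),C(508,437)+((hx,-hy,-.08),),
A(260,505)+((-hx,-hy,.08),),A(120,505)+((-hx,hy,.08),)]
def Fn(q):
    M=(R.from_rotvec([q[3],q[4],0])*R.from_euler('z',TY+q[5])).as_matrix()
    c=np.array([TR[0]+q[0],TR[1]+q[1],.084+q[2]])
    return np.concatenate([proj(f,c+M@np.array(p))[0]-uv for f,uv,p in obs])
r=least_squares(Fn,np.zeros(6),x_scale=.01)
print('dx,dy,dz mm',(r.x[:3]*1e3).round(1),'tilt deg',np.degrees(r.x[3:5]).round(2),'yaw',np.degrees(r.x[5]).round(2));print(Fn(r.x).reshape(-1,2).round(1).tolist())
g=lambda q:Fn([q[0],q[1],0,0,0,q[2]])
r2=least_squares(g,np.zeros(3),x_scale=.01);print('upright fit',r2.x*1e3,r2.cost,r.cost);print(g(r2.x).reshape(-1,2).round(1).tolist())
E
```

```text
dx,dy,dz mm [ 1.2  0.2 -6. ] tilt deg [-0.73 -0.22] yaw -0.67
[[0.2, -1.0], [1.2, -0.5], [-0.8, 2.2], [-0.6, 0.3], [-0.8, 1.5], [-0.4, 0.2], [0.5, -0.2], [0.9, 1.4], [0.4, 1.0]]
upright fit [-2.45594864  2.65761602  9.3801717 ] 24.954451338038456 7.892856416899499
[[-0.1, -3.5], [2.1, -3.1], [-0.0, 1.2], [-1.5, -0.9], [-1.5, 2.1], [-0.9, 2.2], [-0.9, 1.7], [-0.5, 0.6], [-1.5, 0.9]]
```

The fit gives a tilt under 1°, a centre within 4 mm and yaw within 1°. The arm is clear, so I'm handing in.

```bash
python3 - <<'E'
from h import *
s=get_state();move_l(np.array(s['position'])+[0,0,.08],velocity=.15);sleep(.3)
s=get_state();print(s['clock'],s['contact_force']);print(sign_off())
E
```

```text
33.65 [-0.94275076 -0.76523678 -0.68869857]
the job is handed in; nothing more can be done
None
```

The carded box is standing in the aluminium tray, released, and I handed the job in at about 34 s of the 61 s allowed. The sign-off gives no verdict, so the result rests on my own checks.

**What I did:** The box was in the middle place of the row. I hooked its top rear edge with the shut fingers leaning in at 45° and tipped it until it fell onto the lip. I then backed off, gripped it along its axis at 42° and lifted it clear. Finally I turned it upright, lowered it into the tray and let go.

**Last checks:**
- **Carded box:** a corner fit from two wrist views gave a tilt of about 0.8°, a centre within 4 mm of the tray centre, and yaw within 1°.
- **Other boxes:** the four plain boxes still stand in their places, judged by eye from the top and scene pictures.
- **Bystanders:** the dish, mailer and bottle are within 2 mm of where they started.
- **Robot:** the gripper was well above the box at hand-in.

**What disagreed:**
- **Height:** the same fit put the box 6 mm too low, which is not physically possible. I put that down to error in reading the corners. Forcing the fit to upright and correct height left corner errors of up to 3.5 pixels, against about 2 for the free fit.
- **Contact:** first touch in the tray came about 4 mm higher than expected. The pressing step to seat the box stopped at once without moving it down, so the box settled only when I let go.

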